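Unlock the earring drawer and open it

TASK

The yellow key is standing in the lock on top of the green drawer unit but has not dropped into the mechanism. Gently turn it back and forth until it drops, then give it a quarter turn clockwise (seen from above) to draw the bolt, and pull the drawer fully open by its orange pull. Leave the key down in the lock, and leave the things around the unit where they are.

Things in the scene. Friction and masses are not known exactly. Their poses are not given: they have to be found in the camera images.
- cabinet: Green steel drawer unit, fixed to the bench, 200 (x) x 220 (y) x 88 mm high, turned by up to 0.3 rad about the vertical. Origin at the centre of its underside; z up; its front with the white drawer is the -x side. The lock's steel collar, 44 mm across, stands 12 mm above its top.
- lock (a point): Centre of the collar's rim, 100 mm above the bench, on the lock's vertical axis; round bore 23 mm. Inside, unseen, is a flat face with a 16.4 mm square socket at a random angle, which takes the key's square foot in four positions a quarter turn apart. The bolt, also inside, stops the locked drawer after about 5 mm. The lock stays at the angle where it is left.
- key: Loose key, 0.10 to 0.20 kg, 94 mm tall, upright in the lock. Origin at the centre of its foot, z up. From the foot: square bit 14 x 14 x 10 mm, round barrel 22 mm thick and 36 long, black flange, 12 mm neck, yellow flat bow. At the start the foot rests on the flat face, 66 mm above the bench, and turns freely there; the nearest fitting position is 0.2 to 0.8 rad away, either way round.
- key_bow (a point): Centre of the key's bow, 77 mm above its foot: a flat plate 36 mm wide (key x), 10 thick (key y), 34 tall (z), to be pinched across its thickness. The dropped key has up to 0.2 rad of play each way and then turns the lock against 0.08 N m of friction. A quarter turn clockwise from where it dropped frees the drawer; 0.3 rad more is a hard stop.
- drawer (a joint): How far the drawer is out, in m: 0 shut, 0.09 fully open at its stop. Slides out along the unit's -x against about 2 N.
- drawer_pull (a point): Centre of the part of the orange drawer pull to grip, 56 mm above the bench and 23 mm in front of the drawer's white face: a block 42 mm long (x of the unit, standing out from the face), 14 mm wide (y), 26 mm tall. To be pinched from above across its width.
- tub: Bystander: clear tub with a blue lid, 106 x 81 x 55 mm, loose on the bench beside the unit (its +y side). Origin at the centre of its underside.
- jar: Bystander: amber jar with a red cap, 50 mm across, 70 mm tall, loose on the bench on the unit's -y side. Origin at the centre of its underside.
- screwdriver: Bystander: green-handled screwdriver 160 mm long, lying on the bench on the unit's -y side. Origin on the bench under its middle, x towards the blade.
- blank: Bystander: dark wooden earring disc 32 mm across, 6 mm thick, lying loose on the top of the unit near its back left (+x, +y) corner. Origin at the centre of its underside.
- key_flange (a point): Centre of the underside of the key's black flange (36 mm wide, 4 thick), 46 mm above its foot: 12 mm above the rim at the start, 2 mm once the key has dropped (foot then 56 mm above the bench). Within about 0.15 rad of a fitting position the key falls these 10 mm by its own weight if the grip is loose and only steers the bow; a firm grip with light downward pressure (under 15 N) also works.
Not all that is in view belongs to the job. Of the things that look like the key, the middle-sized one is meant.

How it is judged:
On the way:
1. with the drawer still shut, the key has dropped fully into the lock: its foot less than 61.5 mm above the unit's underside (z of key in the frame of cabinet below 0.0615 m and horizontal distance between key and lock below 0.008 m and value of joint drawer below 0.03 m), for 0.2 s.
At the end, for the whole second after the job is handed in: The drawer is out by more than 80 of its 90 mm, and the key stands at rest, upright (within 0.15 rad) and down in the lock (foot below 61.5 mm, within 8 mm of the lock's axis), let go (value of joint drawer above 0.08 m and z of key in the frame of cabinet below 0.0615 m and horizontal distance between key and lock below 0.008 m and angle between key's own z axis and vertical below 0.15 rad and linear speed of key below 0.02 m/s); the robot touches nothing.
It fails at once if the key is forced: more than 100 N between key and unit (contact force between key and cabinet above 100 N).
It fails at once if the tub is moved by more than 30 mm (distance of tub from where it was at the start of the episode above 0.03 m).
It fails at once if the jar is moved by more than 30 mm (distance of jar from where it was at the start of the episode above 0.03 m).
It fails at once if the screwdriver is moved by more than 30 mm (distance of screwdriver from where it was at the start of the episode above 0.03 m).
It fails at once if the earring disc is moved by more than 30 mm (distance of blank from where it was at the start of the episode above 0.03 m).
It also fails if it takes over 72 s, if anything falls off the work surface, if the arm or the gripper's body presses on something with over 40 N, if the wrist force passes 120 N, or if a joint passes its speed limit or range.

ROBOT

A 6-joint arm with a two-finger parallel gripper is mounted at the origin on the work surface. World frame = base frame: x ahead of the robot, y to its left, z up, the work surface at z = 0. Lengths are in m, angles in rad, forces in N, time in s.
With the tool pointing down it reaches from about 0.325 to 0.9 m from the base axis. Payload 6.1 kg.
Tool frame: the origin (TCP) lies between the finger pads; the fingertips stand 14 mm ahead of it and the grasp point (between the pads) lies 5 mm behind it (manip.tips_ahead is the distance from the TCP to the fingertips, in m); z points along the fingers, y is the line along which they close (so a half turn about z gives the same grasp; the last joint's range is limited). The gripper opens to 85 mm and grips with 20 to 120 N. Pads are 22 mm wide; open, the fingers measure 114 mm over their backs; the gripper's body (76 mm by 85 mm) begins 54 mm behind the grasp point. The pads swing forward as they close: fully open they stand 13 mm farther back than shut.
Start: joints at [-0.126, 0.22, 1.526, -0, 1.395, -0.126], TCP at [0.625, -0, 0.245] pointing down, gripper open.
Joint ranges: [-2.98, 2.98], [-0.91, 2.08], [0.09, 2.57], [-1.24, 4.39], [0.2, 2.65], [-2.68, 2.68]. Speed limits (rad/s): [2.57, 2.57, 3.01, 3.14, 3.14, 3.14].

INTERFACE

Orientations are given as a unit quaternion [w, x, y, z].
In Python, from cell import manip, snapshot, camera_model gives the robot as it stands.
- The arm moves only by the tool move_arm, never from a script. Its arguments are lists of equal length, an entry for each row: "dp": the shift along the tool's x, y, z each as a share of 0.4 m, from -1 to 1, a list of three; "twist": the turn, a rotation vector about the tool's x, y, z each as a share of 30 degrees, from -1 to 1, a list of three. In form: {"dp": [[x, y, z], ...], "twist": [[ax, ay, az], ...]}. A call has 1 to 12 rows; each row is the pose to reach, as a shift and turn from the pose commanded when the call began, along the tool's axes at that moment; what a row does not reach only later rows make up. A row lasts 1/12 s, in which the tool goes at most 41.7 mm and 7.16 degrees, less where a joint would pass 70% of its speed; a pose out of reach is approached as far as the arm can. A call with a number of a shift or a turn outside -1 to 1 is refused whole. A call with a gripper value outside its range is refused whole. "jaw" is the closure, from 0 (fully open) to 1 (shut), set as the call begins (left out, the last holds). The fingers move at their own pace and stop on an object; "newtons" is the grip in N (left out, the last holds). Time passes only in rows, so rows that repeat a pose let the fingers close. It gives the time, the measured TCP pose, the force, the opening and the grip force at its end, in the units of the state.
- manip.state(): the state, without advancing time (a new reading comes with each control period).
- snapshot(name): name is "scene" or "side" or "wrist"; returns the picture (400x640x3 uint8, red, green, blue); there is no depth.
- camera_model(name): a dict with "K" (3x3 intrinsics, pixels), "k1" (the pictures are not rectified: a ray, as slopes to the right and down, at radius r is drawn at 1 + k1 r^2 times it, then the intrinsics apply), "rvec" (rotation vector, rad) and "tvec" (3), from world to camera coordinates, as OpenCV has them; the wrist camera has in their place "mount" (4x4, takes a point from camera to tool coordinates, whose origin is the TCP and whose axes are the flange's). Camera axes: x right, y down, z forward; pixel columns grow to the right and rows downward; lengths in m; the calibration is good to about 2 mm. A picture is of the moment at which its call begins: read the wrist's pose just before it. camera_model takes no time and is no camera call.
- manip.job_done(): hands the job in; it is judged then, once.
The state is a dict: "time": time; "joint_positions": joint angles; "qd": joint speeds; "joint_efforts": joint torques, N m; "tcp_pos": TCP position; "tool_rot": TCP orientation; "force": force on the tool from outside, world axes, zero at the start; "ft_torque": the same for the moment, N m; "gripper_width": finger opening in m; "gripper_force": force on a finger pad.
Only numpy, scipy, OpenCV 4.12 (cv2) and the standard library are available. Lean on these libraries where they do the work, as an engineer would, in place of code of your own. Each camera call takes 0.05 s, during which the arm holds its last target. There are 200 camera calls.

## Working session

There is one attempt and no reset: what is moved stays moved. The work goes in short steps, Python scripts to look and compute and a tool call to move; the robot and the scene stay as the last step left them, time stands still between calls to the robot, and variables do not carry over. Pictures are saved under pics/ and viewed, at most 10 in all, crops included, and the job is handed in when it is done.

Besides the shell and the picture viewer there is one more tool, called as name(argument=value, ...) on one line, values as JSON. move_arm: Moves the arm, as the interface text tells. Shift numbers are shares of 0.4 m and turn numbers shares of 30 degrees, none past 1 either way. Its arguments: {"type":"object","properties":{"dp":{"type":"array","items":{"type":"array","items":{"type":"number","minimum":-1,"maximum":1}}},"twist":{"type":"array","items":{"type":"array","items":{"type":"number","minimum":-1,"maximum":1}}},"jaw":{"type":"number"},"newtons":{"type":"number"}},"required":["dp","twist"]}

```bash
mkdir -p pics; cat > h.py <<'E'
import numpy as np, cv2
from cell import manip, snapshot, camera_model
from scipy.spatial.transform import Rotation as R
def pose():
    s=manip.state(); q=s["tool_rot"]; return np.array(s["tcp_pos"]), R.from_quat([q[1],q[2],q[3],q[0]]).as_matrix()
def save(n,f):
    im=snapshot(n); cv2.imwrite("pics/"+f+".png",im[:,:,::-1]); return im
def ray(name,uv,P=None):
    c=camera_model(name); K=np.array(c["K"]); 
    d=(np.array(uv,float)-K[:2,2])/[K[0,0],K[1,1]]
    x=d.copy()
    for _ in range(20): x=d/(1+c["k1"]*(x@x))
    v=np.array([x[0],x[1],1])
    if "mount" in c:
        p,Rt=P; M=np.array(c["mount"]); return p+Rt@M[:3,3], Rt@M[:3,:3]@v
    Rc=cv2.Rodrigues(np.array(c["rvec"],float))[0]; return -Rc.T@np.array(c["tvec"]).ravel(), Rc.T@v
def at(name,uv,z,P=None):
    o,d=ray(name,uv,P); return np.round(o+d*(z-o[2])/d[2],4)
E
python3 - <<'E'
from h import *
P=pose(); print(P, manip.state()["time"])
for n in ["scene","side","wrist"]: save(n,n+"0")
a=cv2.imread("pics/scene0.png");b=cv2.imread("pics/side0.png");c=cv2.imread("pics/wrist0.png")
print(camera_model("wrist"))
E
```

```text
(array([6.24387971e-01, 6.87547879e-05, 2.44191793e-01]), array([[ 2.56258924e-05,  9.99998014e-01, -1.99290892e-03],
       [ 9.99999970e-01, -2.51379646e-05,  2.44856602e-04],
       [ 2.44806018e-04, -1.99291513e-03, -9.99997984e-01]])) 0.0
{'K': array([[339.8741223 ,   0.        , 315.60491433],
       [  0.        , 339.8741223 , 200.47219205],
       [  0.        ,   0.        ,   1.        ]]), 'k1': 0.006171527983845169, 'mount': array([[ 7.27055418e-04, -9.63784149e-01, -2.66682556e-01,
         6.60972429e-02],
       [ 9.99998523e-01,  1.11599250e-03, -1.30687788e-03,
         9.02377748e-04],
       [ 1.55716391e-03, -2.66681212e-01,  9.63783537e-01,
        -1.28579271e-01],
       [ 0.00000000e+00,  0.00000000e+00,  0.00000000e+00,
         1.00000000e+00]])}
```

View pics/scene0.png

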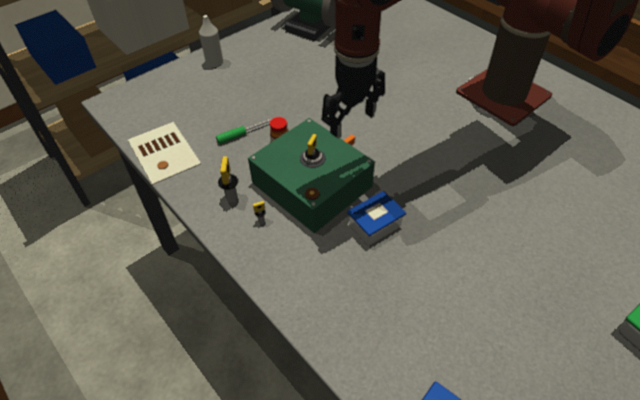

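View pics/wrist0.png

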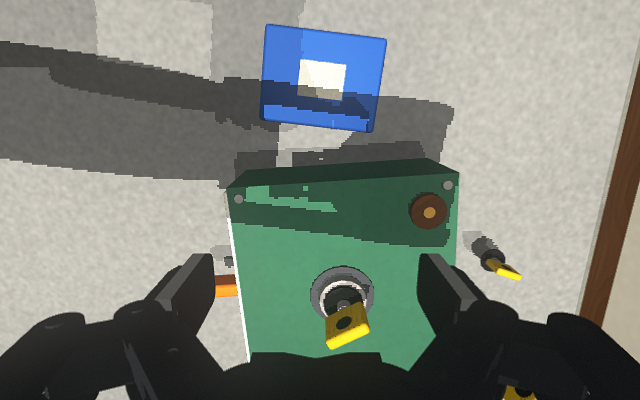

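Three keys are visible. The one in the lock is at scene (312,145) / wrist (345,325). A bigger one stands at scene (228,180) and a smaller one at (259,212), both behind the unit. The one in the lock is the middle-sized one. I'll confirm it in an enlarged crop.

```bash
python3 - <<'E'
import cv2, numpy as np
from h import *
a=cv2.imread("pics/scene0.png")[100:240,210:410]; b=cv2.imread("pics/wrist0.png")[150:370,210:470]
A=cv2.resize(a,(390,273),interpolation=2);A=cv2.resize(a,None,fx=3,fy=3,interpolation=2)
cv2.imwrite("pics/cropA.png",A); cv2.imwrite("pics/cropB.png",cv2.resize(b,None,fx=2.7,fy=2.7,interpolation=2))
P=(np.array([0.624388,0.000069,0.244192]),None); 
P=pose()
print("collar",at("wrist",(343,293),.1,P))
for uv in [(228,188),(459,172),(249,362)]: print(at("wrist",uv,.088,P))
for uv in [(313,157)]: print("sc",at("scene",uv,.1))
print("bow sc",at("scene",(312,142),.143))
E
```

```text
collar [ 0.6496 -0.0958  0.1   ]
[ 0.5494 -0.0017  0.088 ]
[0.7465 0.0126 0.088 ]
[ 0.5583 -0.1805  0.088 ]
sc [ 0.6521 -0.0964  0.1   ]
bow sc [ 0.65   -0.1006  0.143 ]
```

View pics/cropA.png

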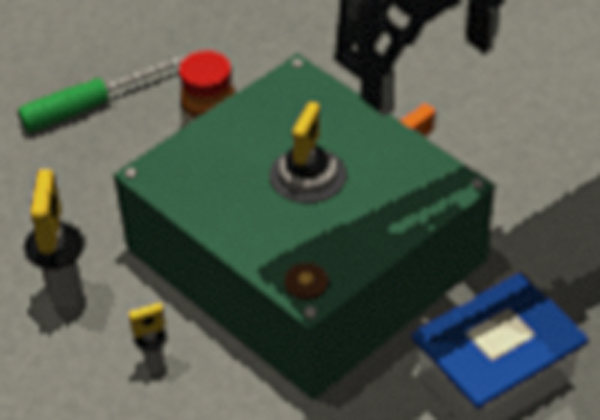

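View pics/cropB.png

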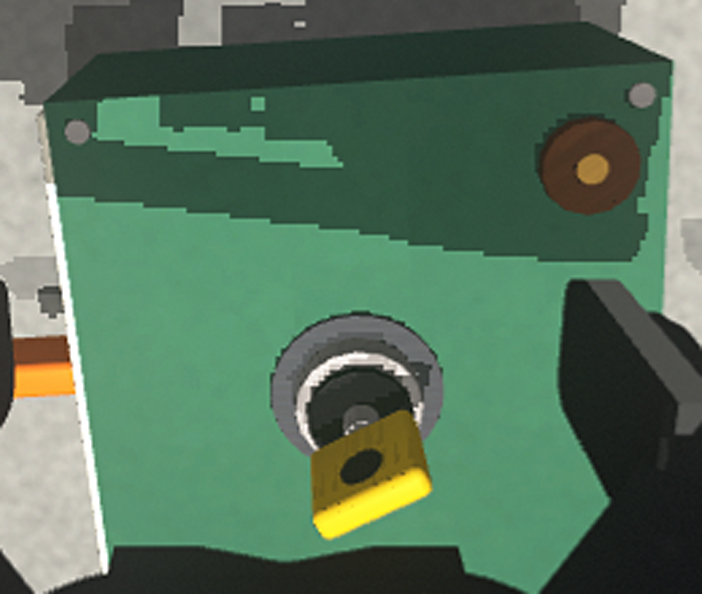

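The crop confirms it: the key in the collar is mid-sized, standing at wrist pixel ~(345,325). Next I'll compute the bow direction from its top face.

```bash
python3 - <<'E'
from h import *
P=pose()
f=lambda u,v:(210+u/2.7,150+v/2.7)
c=[at("wrist",f(*q),.16,P) for q in [(313,517),(428,470),(432,487),(328,540)]]
for q in c: print(q)
w=c[1]-c[0]+c[2]-c[3]; print("mean",np.mean(c,0),"width",np.linalg.norm(w)/2,"ang deg",np.degrees(np.arctan2(w[1],w[0])))
# pull: visible corners at top z=.069
for q in [(75,362),(77,395),(15,365),(15,397)]: print("pull",at("wrist",f(*q),.069,P))
E
```

```text
[ 0.6327 -0.1001  0.16  ]
[ 0.6633 -0.0853  0.16  ]
[ 0.6646 -0.0906  0.16  ]
[ 0.6369 -0.1075  0.16  ]
mean [ 0.649375 -0.095875  0.16    ] width 0.033180491256158295 ang deg 28.53466252742321
pull [ 0.5474 -0.1045  0.069 ]
pull [ 0.5473 -0.1181  0.069 ]
pull [ 0.5251 -0.1057  0.069 ]
pull [ 0.5241 -0.119   0.069 ]
```

move_arm(dp=[[-0.08, 0.02, 0], [-0.16, 0.04, 0], [-0.24, 0.063, 0], [-0.24, 0.063, 0], [-0.24, 0.063, 0]], twist=[[0, 0, -0.23], [0, 0, -0.46], [0, 0, -0.69], [0, 0, -0.92], [0, 0, -1]])

```text
time: 0.57
tcp_pos: [0.6501, -0.0983, 0.2445]
tool_rot: [-0.0, 0.499, 0.867, -0.0]
force: [-0.4, 0.8, 0.2]
gripper_width: 0.0854
gripper_force: 0.0
```

move_arm(dp=[[0, 0, 0], [0, 0, 0], [0, 0, 0], [0, 0, 0], [0, 0, 0]], twist=[[0, 0, -0.23], [0, 0, -0.46], [0, 0, -0.69], [0, 0, -0.92], [0, 0, -1]])

```text
time: 0.98
tcp_pos: [0.6499, -0.096, 0.2447]
tool_rot: [-0.0, 0.256, 0.967, -0.0]
force: [0.3, -0.6, -1.3]
gripper_width: 0.0854
gripper_force: 0.0
```

move_arm(dp=[[0, 0, 0], [0, 0, 0], [0, 0, 0], [0, 0, 0], [0, 0, 0]], twist=[[0, 0, -0.23], [0, 0, -0.46], [0, 0, -0.69], [0, 0, -0.92], [0, 0, -1]])

```text
time: 1.4
tcp_pos: [0.6499, -0.0959, 0.2447]
tool_rot: [-0.0, -0.003, 1.0, 0.0]
force: [0.0, 0.4, -0.1]
gripper_width: 0.0854
gripper_force: 0.0
```

move_arm(dp=[[0, 0, 0], [0, 0, 0], [0, 0, 0], [0, 0, 0], [0, 0, 0], [0, 0, 0]], twist=[[0, 0, -0.23], [0, 0, -0.46], [0, 0, -0.69], [0, 0, -0.92], [0, 0, -0.93], [0, 0, -0.93]])

```text
time: 1.9
tcp_pos: [0.65, -0.0959, 0.2449]
tool_rot: [-0.0, -0.24, 0.971, 0.0]
force: [0.5, -0.0, 0.1]
gripper_width: 0.0854
gripper_force: 0.0
```

```bash
python3 - <<'E'
from h import *
P=pose(); print(P, manip.state()["time"],manip.state()["joint_positions"])
im=save("wrist","wrist1")
np.savez("P1",p=P[0],R=P[1])
c=camera_model("wrist")
E
```

```text
(array([ 0.65001283, -0.09593142,  0.24488373]), array([[-8.85242214e-01, -4.65129811e-01, -6.94240340e-04],
       [-4.65130031e-01,  8.85242350e-01,  1.90459551e-04],
       [ 5.25982534e-04,  4.91514866e-04, -9.99999741e-01]])) 1.9 [-2.66438732e-01  2.96979390e-01  1.43552515e+00  9.59786543e-07
  1.40980800e+00 -2.32101665e+00]
```

View pics/wrist1.png

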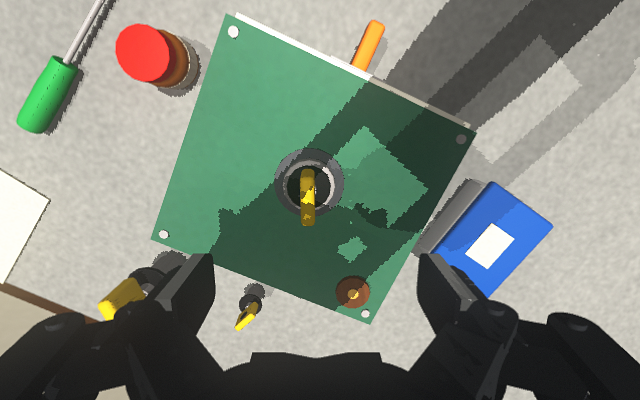

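The bow lines up with image vertical, its top face spanning ~(307,170)-(307,226), with the collar at (309,183). The tall decoy key is near the left finger's side at (125,295), so I'll measure it, along with the cabinet corners (228,13), (476,128), (370,323), (152,238).

```bash
python3 - <<'E'
from h import *
d=np.load("P1.npz");P=(d["p"],d["R"])
print("collar",at("wrist",(309,183),.1,P))
for uv in [(307,171),(307,224)]: print("bow",at("wrist",uv,.16,P))
C=np.array([at("wrist",uv,.088,P) for uv in [(228,13),(476,128),(370,323),(152,238)]]);print(C,C.mean(0))
e=(C[3]-C[0]+C[2]-C[1]); print("yaw",np.arctan2(e[1],e[0]))
for uv in [(374,20),(361,70)]: print("pull",at("wrist",uv,.069,P))
print("big key",at("wrist",(120,298),.13,P),at("scene",(228,202),0),at("scene",(224,159),.14))
im=cv2.imread("pics/wrist1.png")[130:250,240:390]; cv2.imwrite("pics/c1.png",cv2.resize(im,None,fx=4,fy=4,interpolation=2))
E
```

```text
collar [ 0.6469 -0.1052  0.1   ]
bow [ 0.6284 -0.1151  0.16  ]
bow [ 0.66   -0.0987  0.16  ]
[[ 0.5614 -0.2187  0.088 ]
 [ 0.5444 -0.0039  0.088 ]
 [ 0.7447  0.0119  0.088 ]
 [ 0.7596 -0.2054  0.088 ]] [ 0.652525 -0.104025  0.088   ]
yaw 0.07289445369924487
pull [ 0.509  -0.1182  0.069 ]
pull [ 0.5468 -0.1086  0.069 ]
big key [ 0.7954 -0.1986  0.13  ] [ 0.839  -0.1937  0.    ] [ 0.826  -0.1899  0.14  ]
```

View pics/c1.png

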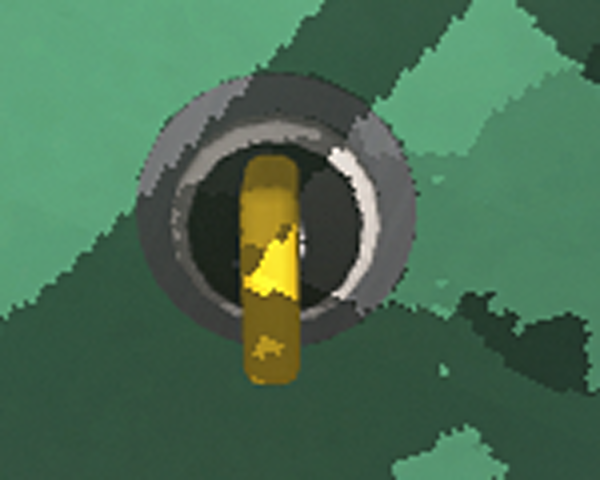

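move_arm(dp=[[0.005, -0.01, 0.08], [0.005, -0.01, 0.16], [0.005, -0.01, 0.22], [0.005, -0.01, 0.252], [0.005, -0.01, 0.252], [0.005, -0.01, 0.252]], twist=[[0, 0, 0], [0, 0, 0], [0, 0, 0], [0, 0, 0], [0, 0, 0], [0, 0, 0]])

```text
time: 2.45
tcp_pos: [0.6502, -0.1004, 0.1444]
tool_rot: [-0.0, -0.24, 0.971, 0.0]
force: [0.8, -0.3, 0.6]
gripper_width: 0.0853
gripper_force: 0.0
```

move_arm(dp=[[0, 0, 0], [0, 0, 0], [0, 0, 0], [0, 0, 0], [0, 0, 0], [0, 0, 0]], twist=[[0, 0, 0], [0, 0, 0], [0, 0, 0], [0, 0, 0], [0, 0, 0], [0, 0, 0]], jaw=0.75, newtons=20)

```text
time: 2.95
tcp_pos: [0.6505, -0.1005, 0.145]
tool_rot: [0.0, -0.241, 0.971, -0.0]
force: [0.3, -0.3, -0.4]
gripper_width: 0.0213
gripper_force: 0.0
```

```bash
python3 - <<'E'
from h import *
print(pose(), manip.state()["gripper_width"])
im=save("wrist","wrist2")
E
```

```text
(array([ 0.65049924, -0.10050236,  0.14501182]), array([[-8.83779096e-01, -4.67903846e-01,  7.07195844e-04],
       [-4.67904076e-01,  8.83779235e-01, -1.95247041e-04],
       [-5.33648161e-04, -5.03455072e-04, -9.99999731e-01]])) 0.021327189090149766
```

View pics/wrist2.png

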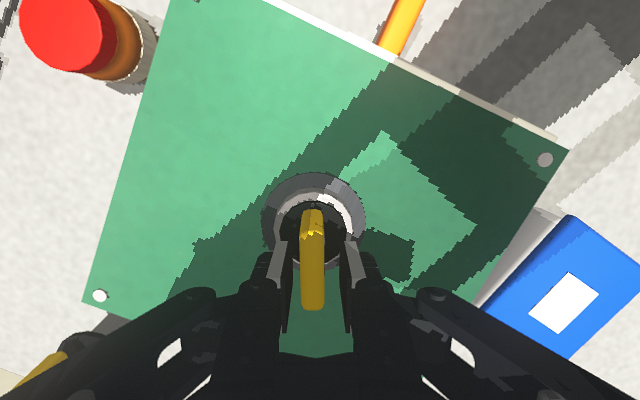

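The bow sits between the pads, with its top at columns 300-324 and the pads' inner faces at ~286 and ~346, so it is about 1.5 mm off towards tool -y. To settle the offset along the bow, I'll look at an enlarged composite that includes the side camera.

```bash
python3 - <<'E'
import cv2,numpy as np
a=cv2.imread("pics/wrist2.png")[180:340,220:410]; b=cv2.imread("pics/side0.png")
a=cv2.resize(a,None,fx=2.5,fy=2.5,interpolation=2)  #475x400
b=cv2.resize(b,(320,200),interpolation=cv2.INTER_AREA)
o=np.zeros((600,800,3),np.uint8); o[:400,:475]=a; o[400:600,:320]=b
c=cv2.imread("pics/scene0.png")[120:190,280:360]; o[:280,478:798]=cv2.resize(c,None,fx=4,fy=4,interpolation=2)
cv2.imwrite("pics/comp.png",o)
E
```

```text
(no output)
```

View pics/comp.png

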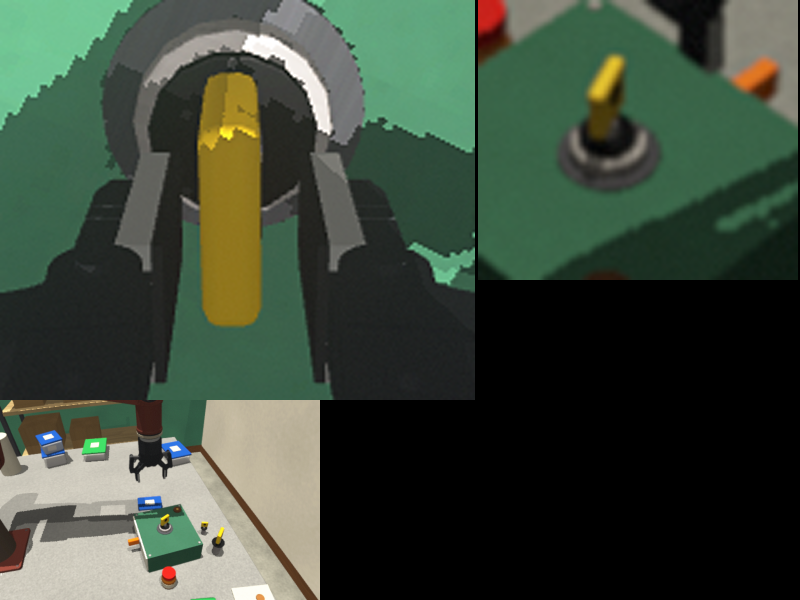

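```bash
python3 - <<'E'
from h import *
P2=pose();d=np.load("P1.npz");P1=(d["p"],d["R"])
P0=(np.array([.624388,.000069,.244192]),np.array([[0,1,-.00199],[1,0,.00024],[.00024,-.00199,-1]]))
T=lambda w:np.round(P2[1].T@(w-P2[0]),4)
for n,uv,z,P in [("rim0",(343.3,299),.1,P0),("rim1",(309,184.8),.1,P1),("rim2",(313.6,230.4),.1,P2),("bow0",(347,343),.16,P0),("bow1",(307.5,201),.16,P1),("bow2",(312.2,271),.16,P2)]:
    w=at("wrist",uv,z,P); print(n,w,"tool",T(w))
print(at("scene",(311,158),.1),at("scene",(312.5,137),.16),)
E
```

```text
rim0 [ 0.6478 -0.1     0.1   ] tool [0.0021 0.0017 0.0448]
rim1 [ 0.6483 -0.1045  0.1   ] tool [ 0.0037 -0.0026  0.0448]
rim2 [ 0.6491 -0.1041  0.1   ] tool [ 0.0028 -0.0026  0.0448]
bow0 [ 0.6458 -0.0995  0.16  ] tool [ 0.0036  0.003  -0.0152]
bow1 [ 0.6458 -0.1057  0.16  ] tool [ 0.0065 -0.0025 -0.0152]
bow2 [ 0.6434 -0.1074  0.16  ] tool [ 0.0094 -0.0028 -0.0152]
[ 0.6576 -0.097   0.1   ] [ 0.6502 -0.0981  0.16  ]
```

move_arm(dp=[[0.008, -0.006, 0], [0.008, -0.006, 0], [0.008, -0.006, 0], [0.008, -0.006, 0], [0.008, -0.006, 0]], twist=[[0, 0, 0], [0, 0, 0], [0, 0, 0], [0, 0, 0], [0, 0, 0]], jaw=0.855, newtons=20)

```text
time: 3.42
tcp_pos: [0.6486, -0.1041, 0.1445]
tool_rot: [-0.0, -0.241, 0.971, 0.0]
force: [0.2, 0.3, 0.5]
gripper_width: 0.0122
gripper_force: 0.0
```

```bash
cat >> h.py <<'E'
def bow(f):
    im=save("wrist",f); h=cv2.cvtColor(im,cv2.COLOR_RGB2HSV)
    m=((h[:,:,0]>18)&(h[:,:,0]<32)&(h[:,:,1]>150)&(h[:,:,2]>70)).astype(np.uint8); m[:,:270]=0;m[:,360:]=0;m[330:]=0
    n,l,s,c=cv2.connectedComponentsWithStats(m); i=1+np.argmax(s[1:,4]); print(f,"bow x,y,w,h,area",s[i],c[i].round(1))
    s=manip.state(); print(s["time"],np.round(s["tcp_pos"],4),np.round(s["force"],1),np.round(s["ft_torque"],2),s["gripper_width"],s["gripper_force"],s["joint_positions"][5])
E
python3 -c "
from h import *
bow('b0')"
```

```text
b0 bow x,y,w,h,area [ 305  216   25  102 2374] [317.2 267.1]
3.4667 [ 0.6486 -0.1041  0.1445] [-0.2 -0.1 -0. ] [-0.03 -0.03  0.02] 0.01228376670370264 0.0 -2.3368107880158724
```

Bow centred at col 317, zero force. I'll sweep clockwise (+tool z).

move_arm(dp=[[0, 0, 0], [0, 0, 0], [0, 0, 0], [0, 0, 0], [0, 0, 0], [0, 0, 0], [0, 0, 0], [0, 0, 0], [0, 0, 0], [0, 0, 0]], twist=[[0, 0, 0.1], [0, 0, 0.2], [0, 0, 0.3], [0, 0, 0.4], [0, 0, 0.5], [0, 0, 0.6], [0, 0, 0.7], [0, 0, 0.8], [0, 0, 0.8], [0, 0, 0.8]])

```text
time: 4.3
tcp_pos: [0.6486, -0.104, 0.1445]
tool_rot: [-0.0, -0.035, 0.999, 0.0]
force: [0.7, 0.3, -1.3]
gripper_width: 0.0126
gripper_force: 0.1
```

```bash
python3 -c "
from h import *
bow('b1')"
```

```text
b1 bow x,y,w,h,area [ 300  216   32  103 2399] [315.4 267.4]
4.35 [ 0.6486 -0.104   0.1445] [1.  0.  0.1] [ 0.02 -0.01  0.03] 0.012293818151694638 0.11049839322367916 -1.9195728701711552
```

move_arm(dp=[[0, 0, 0], [0, 0, 0], [0, 0, 0], [0, 0, 0], [0, 0, 0], [0, 0, 0], [0, 0, 0], [0, 0, 0], [0, 0, 0], [0, 0, 0]], twist=[[0, 0, 0.1], [0, 0, 0.2], [0, 0, 0.3], [0, 0, 0.4], [0, 0, 0.5], [0, 0, 0.6], [0, 0, 0.7], [0, 0, 0.8], [0, 0, 0.8], [0, 0, 0.8]])

```text
time: 5.18
tcp_pos: [0.6485, -0.104, 0.1445]
tool_rot: [-0.0, 0.173, 0.985, 0.0]
force: [1.0, 0.2, 2.1]
gripper_width: 0.0122
gripper_force: 1.7
```

```bash
python3 -c "
from h import *
bow('b2')"
```

```text
b2 bow x,y,w,h,area [ 300  216   32  103 2423] [315.2 267.4]
5.2333 [ 0.6486 -0.104   0.1445] [-0.5  0.7  0.4] [0.11 0.14 0.02] 0.012596941110522978 1.7319725194647617 -1.5013417061619037
```

move_arm(dp=[[0, 0, 0], [0, 0, 0], [0, 0, 0], [0, 0, 0], [0, 0, 0], [0, 0, 0], [0, 0, 0], [0, 0, 0], [0, 0, 0], [0, 0, 0]], twist=[[0, 0, 0.1], [0, 0, 0.2], [0, 0, 0.3], [0, 0, 0.4], [0, 0, 0.5], [0, 0, 0.6], [0, 0, 0.7], [0, 0, 0.8], [0, 0, 0.8], [0, 0, 0.8]])

```text
time: 6.07
tcp_pos: [0.6485, -0.1039, 0.1445]
tool_rot: [-0.0, 0.374, 0.927, 0.0]
force: [-0.3, 0.9, 0.8]
gripper_width: 0.0124
gripper_force: 1.9
```

```bash
python3 -c "
from h import *
bow('b3')"
```

```text
b3 bow x,y,w,h,area [ 300  216   32  103 2423] [315.1 267.3]
6.1167 [ 0.6485 -0.1039  0.1445] [-1.3  1.7  0.6] [0.2  0.09 0.05] 0.01224751672727714 1.8815176237603737 -1.082649917288106
```

move_arm(dp=[[0, 0, 0], [0, 0, 0], [0, 0, 0], [0, 0, 0], [0, 0, 0], [0, 0, 0], [0, 0, 0], [0, 0, 0], [0, 0, 0], [0, 0, 0]], twist=[[0, 0, 0.1], [0, 0, 0.2], [0, 0, 0.3], [0, 0, 0.4], [0, 0, 0.5], [0, 0, 0.6], [0, 0, 0.7], [0, 0, 0.8], [0, 0, 0.8], [0, 0, 0.8]])

```text
time: 6.95
tcp_pos: [0.6486, -0.1039, 0.1445]
tool_rot: [-0.0, 0.559, 0.829, 0.0]
force: [0.5, 2.7, 0.5]
gripper_width: 0.0125
gripper_force: 2.0
```

```bash
python3 -c "
from h import *
bow('b4')"
```

```text
b4 bow x,y,w,h,area [ 299  216   33  103 2401] [315.1 267. ]
7.0 [ 0.6486 -0.1039  0.1445] [-0.9  1.5  1.4] [0.38 0.09 0.05] 0.012067568623013213 2.0587624178733677 -0.6638578680014633
```

move_arm(dp=[[0, 0, 0], [0, 0, 0], [0, 0, 0]], twist=[[0, 0, 0], [0, 0, 0], [0, 0, 0]], jaw=1, newtons=20)

```text
time: 7.25
tcp_pos: [0.6488, -0.104, 0.1446]
tool_rot: [0.0, 0.56, 0.829, 0.0]
force: [0.3, 1.9, -0.5]
gripper_width: 0.0097
gripper_force: 22.2
```

```bash
python3 -c "
from h import *
bow('b5');print(pose()[1].round(3))"
```

```text
b5 bow x,y,w,h,area [ 303  216   25  102 2334] [315.6 266.6]
7.3 [ 0.6488 -0.104   0.1446] [ 0.8  1.8 -0.1] [ 0.5  -0.25  0.14] 0.009579413388155293 22.209025025367737 -0.6618768688559735
[[-0.373  0.928  0.001]
 [ 0.928  0.373  0.   ]
 [-0.     0.001 -1.   ]]
```

move_arm(dp=[[0, 0, 0.003], [0, 0, 0.005], [0, 0, 0.005], [0, 0, 0.005]], twist=[[0, 0, 0], [0, 0, 0], [0, 0, 0], [0, 0, 0]])

```text
time: 7.63
tcp_pos: [0.6491, -0.1041, 0.1444]
tool_rot: [0.001, 0.56, 0.829, 0.0]
force: [-3.0, 3.8, 8.5]
gripper_width: 0.0095
gripper_force: 23.3
```

move_arm(dp=[[0, 0, 0], [0, 0, 0], [0, 0, 0], [0, 0, 0], [0, 0, 0], [0, 0, 0], [0, 0, 0], [0, 0, 0], [0, 0, 0], [0, 0, 0]], twist=[[0, 0, -0.1], [0, 0, -0.2], [0, 0, -0.3], [0, 0, -0.4], [0, 0, -0.5], [0, 0, -0.6], [0, 0, -0.7], [0, 0, -0.8], [0, 0, -0.8], [0, 0, -0.8]])

```text
time: 8.47
tcp_pos: [0.6492, -0.104, 0.1444]
tool_rot: [0.001, 0.375, 0.927, 0.0]
force: [-2.2, 3.5, 7.3]
gripper_width: 0.0096
gripper_force: 23.3
```

move_arm(dp=[[0, 0, 0], [0, 0, 0], [0, 0, 0], [0, 0, 0], [0, 0, 0], [0, 0, 0], [0, 0, 0], [0, 0, 0], [0, 0, 0], [0, 0, 0]], twist=[[0, 0, -0.1], [0, 0, -0.2], [0, 0, -0.3], [0, 0, -0.4], [0, 0, -0.5], [0, 0, -0.6], [0, 0, -0.7], [0, 0, -0.8], [0, 0, -0.8], [0, 0, -0.8]])

```text
time: 9.3
tcp_pos: [0.6493, -0.1039, 0.1444]
tool_rot: [0.001, 0.174, 0.985, 0.0]
force: [-2.9, 4.2, 7.5]
gripper_width: 0.0098
gripper_force: 23.3
```

move_arm(dp=[[0, 0, 0], [0, 0, 0], [0, 0, 0], [0, 0, 0], [0, 0, 0], [0, 0, 0], [0, 0, 0], [0, 0, 0], [0, 0, 0], [0, 0, 0]], twist=[[0, 0, -0.1], [0, 0, -0.2], [0, 0, -0.3], [0, 0, -0.4], [0, 0, -0.5], [0, 0, -0.6], [0, 0, -0.7], [0, 0, -0.8], [0, 0, -0.8], [0, 0, -0.8]])

```text
time: 10.13
tcp_pos: [0.6494, -0.1039, 0.1444]
tool_rot: [0.001, -0.034, 0.999, 0.0]
force: [-1.1, 4.0, 7.2]
gripper_width: 0.0093
gripper_force: 23.4
```

```bash
python3 -c "
from h import *
bow('b6');print(pose()[1].round(3))"
```

```text
b6 bow x,y,w,h,area [ 303  215   26  103 2365] [315.6 266.5]
10.1833 [ 0.6494 -0.1039  0.1444] [-1.5  3.7  7.4] [0.82 0.32 0.03] 0.009228279444557218 23.44836562871933 -1.918151912337135
[[-0.998 -0.068  0.002]
 [-0.068  0.998  0.   ]
 [-0.002 -0.    -1.   ]]
```

move_arm(dp=[[0, 0, 0], [0, 0, 0], [0, 0, 0], [0, 0, 0], [0, 0, 0], [0, 0, 0], [0, 0, 0], [0, 0, 0], [0, 0, 0], [0, 0, 0]], twist=[[0, 0, -0.1], [0, 0, -0.2], [0, 0, -0.3], [0, 0, -0.4], [0, 0, -0.5], [0, 0, -0.6], [0, 0, -0.7], [0, 0, -0.8], [0, 0, -0.8], [0, 0, -0.8]])

```text
time: 11.02
tcp_pos: [0.6495, -0.1038, 0.1444]
tool_rot: [0.001, -0.241, 0.97, -0.0]
force: [-2.0, 3.5, 8.7]
gripper_width: 0.0096
gripper_force: 23.5
```

```bash
python3 - <<'E'
from h import *
bow('b7')
a=cv2.imread("pics/b7.png")[170:340,220:410]; a=cv2.resize(a,None,fx=2.5,fy=2.5,interpolation=2)
cv2.imwrite("pics/x.png",a)
E
```

```text
b7 bow x,y,w,h,area [ 304  216   25  102 2351] [315.6 266.8]
11.0667 [ 0.6495 -0.1038  0.1444] [-1.2  3.2  6.5] [ 0.88  0.25 -0.  ] 0.009460191343058127 23.544379770755768 -2.3370096110287197
```

move_arm(dp=[[0, 0, -0.005], [0, 0.0025, -0.005], [0, 0.0025, -0.005], [0, 0.0025, -0.005]], twist=[[0, 0, 0], [0, 0, 0], [0, 0, 0], [0, 0, 0]], jaw=0.83)

```text
time: 11.4
tcp_pos: [0.6478, -0.1035, 0.1441]
tool_rot: [-0.0, -0.241, 0.971, -0.0]
force: [0.2, -0.6, -0.5]
gripper_width: 0.014
gripper_force: 0.0
```

```bash
python3 - <<'E'
from h import *
bow('b8')
E
```

```text
b8 bow x,y,w,h,area [ 302  217   28  103 2383] [315.4 268.3]
11.45 [ 0.6478 -0.1035  0.144 ] [ 0.3 -0.1  1. ] [-0.04 -0.    0.02] 0.014396297090733026 0.0 -2.3357528995838774
```

move_arm(dp=[[0, 0, 0], [0, 0, 0], [0, 0, 0], [0, 0, 0]], twist=[[0, 0, 0], [0, 0, 0], [0, 0, 0], [0, 0, 0]], jaw=1)

```text
time: 11.78
tcp_pos: [0.648, -0.1034, 0.1442]
tool_rot: [-0.0, -0.241, 0.971, -0.0]
force: [0.2, -1.0, -2.2]
gripper_width: 0.0091
gripper_force: 25.4
```

```bash
python3 - <<'E'
from h import *
bow('b9')
E
```

```text
b9 bow x,y,w,h,area [ 304  217   25  102 2344] [315.6 267.8]
11.8333 [ 0.648  -0.1033  0.1441] [ 1.2 -0.8 -2.2] [-0.19 -0.08 -0.04] 0.009503464793693423 25.35006433725357 -2.3357165719855035
```

move_arm(dp=[[0, 0, 0.004], [0, 0, 0.004], [0, 0, 0.004]], twist=[[0, 0, 0], [0, 0, 0], [0, 0, 0]])

```text
time: 12.08
tcp_pos: [0.6484, -0.1034, 0.144]
tool_rot: [0.0, -0.241, 0.971, -0.0]
force: [-2.5, -0.7, 5.8]
gripper_width: 0.0095
gripper_force: 26.2
```

move_arm(dp=[[0, 0, 0], [0, 0, 0], [0, 0, 0], [0, 0, 0], [0, 0, 0], [0, 0, 0], [0, 0, 0], [0, 0, 0], [0, 0, 0], [0, 0, 0], [0, 0, 0], [0, 0, 0]], twist=[[0, 0, 0.07], [0, 0, 0.14], [0, 0, 0.21], [0, 0, 0.28], [0, 0, 0.35], [0, 0, 0.42], [0, 0, 0.49], [0, 0, 0.56], [0, 0, 0.63], [0, 0, 0.7], [0, 0, 0.75], [0, 0, 0.8]])

```text
time: 13.08
tcp_pos: [0.6485, -0.1032, 0.144]
tool_rot: [0.001, -0.033, 0.999, -0.0]
force: [-3.1, 0.6, 6.3]
gripper_width: 0.0093
gripper_force: 26.3
```

move_arm(dp=[[0.002, 0, 0], [0.002, 0, 0], [0.002, 0, 0], [0.002, 0, 0], [0.002, 0, 0], [0.002, 0, 0], [0.002, 0, 0], [0.002, 0, 0], [0.002, 0, 0], [0.002, 0, 0], [0.002, 0, 0], [0.002, 0, 0]], twist=[[0, 0, 0.07], [0, 0, 0.14], [0, 0, 0.21], [0, 0, 0.28], [0, 0, 0.35], [0, 0, 0.42], [0, 0, 0.49], [0, 0, 0.56], [0, 0, 0.63], [0, 0, 0.7], [0, 0, 0.75], [0, 0, 0.8]])

```text
time: 14.08
tcp_pos: [0.648, -0.103, 0.1441]
tool_rot: [0.001, 0.175, 0.985, 0.0]
force: [-1.0, 0.4, 4.1]
gripper_width: 0.0094
gripper_force: 26.1
```

move_arm(dp=[[0, 0, 0], [0, 0, 0], [0, 0, 0], [0, 0, 0], [0, 0, 0], [0, 0, 0], [0, 0, 0], [0, 0, 0], [0, 0, 0], [0, 0, 0], [0, 0, 0], [0, 0, 0]], twist=[[0, 0, 0.07], [0, 0, 0.14], [0, 0, 0.21], [0, 0, 0.28], [0, 0, 0.35], [0, 0, 0.42], [0, 0, 0.49], [0, 0, 0.56], [0, 0, 0.63], [0, 0, 0.7], [0, 0, 0.75], [0, 0, 0.8]])

```text
time: 15.08
tcp_pos: [0.6481, -0.1028, 0.144]
tool_rot: [0.001, 0.376, 0.927, 0.001]
force: [-0.7, 1.7, 4.8]
gripper_width: 0.009
gripper_force: 26.1
```

move_arm(dp=[[0, 0.001, 0], [0, 0.001, 0], [0, 0.001, 0], [0, 0.001, 0], [0, 0.001, 0], [0, 0.001, 0], [0, 0.001, 0], [0, 0.001, 0], [0, 0.001, 0], [0, 0.001, 0], [0, 0.001, 0], [0, 0.001, 0]], twist=[[0, 0, 0.07], [0, 0, 0.14], [0, 0, 0.21], [0, 0, 0.28], [0, 0, 0.35], [0, 0, 0.42], [0, 0, 0.49], [0, 0, 0.56], [0, 0, 0.63], [0, 0, 0.7], [0, 0, 0.75], [0, 0, 0.8]])

```text
time: 16.08
tcp_pos: [0.6484, -0.1026, 0.144]
tool_rot: [0.001, 0.56, 0.828, 0.001]
force: [-0.3, 1.5, 4.7]
gripper_width: 0.0096
gripper_force: 26.1
```

```bash
python3 - <<'E'
from h import *
bow('b10')
a=cv2.imread("pics/b10.png")[140:340,200:430]; a=cv2.resize(a,None,fx=2.5,fy=2.5,interpolation=2)
cv2.imwrite("pics/x10.png",a)
E
```

```text
b10 bow x,y,w,h,area [ 304  217   25  102 2336] [315.6 267.7]
16.1333 [ 0.6484 -0.1026  0.144 ] [-0.7  0.6  5.3] [0.26 0.01 0.  ] 0.009700669764858592 26.192887723445892 -0.6574115648360996
```

View pics/x10.png

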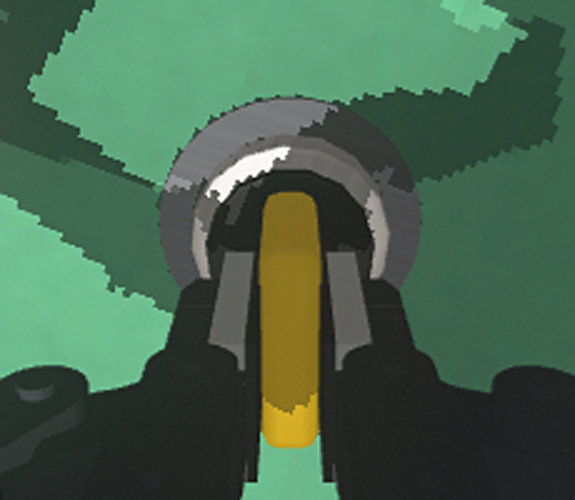

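```bash
python3 - <<'E'
from h import *
d=np.load("P1.npz");P1=(d["p"],d["R"])
P0=(np.array([.624388,.000069,.244192]),np.array([[0,1,-.00199],[1,0,.00024],[.00024,-.00199,-1]]))
R2=np.array([[-.8838,-.4679,.0007],[-.4679,.8838,-.0002],[-.0005,-.0005,-1]]);P2=(np.array([.6505,-.1005,.145]),R2)
def tri(L):
    A=np.zeros((3,3));b=np.zeros(3)
    for n,uv,P in L:
        o,v=ray(n,uv,P);v/=np.linalg.norm(v);M=np.eye(3)-np.outer(v,v);A+=M;b+=M@o
    X=np.linalg.solve(A,b);return X.round(4)
f=lambda u,v:(210+u/2.7,150+v/2.7)
top0=np.mean([f(*q) for q in [(313,517),(428,470),(432,487),(328,540)]],0)
print("bowtop",tri([("wrist",top0,P0),("wrist",(307.5,201),P1),("wrist",(312.2,271),P2)]))
print("bowtop far",tri([("wrist",top0,P0),("wrist",(307.5,201),P1)]))
print("rim",tri([("wrist",(343.3,299),P0),("wrist",(309,184.8),P1),("wrist",(313.6,230.4),P2)]))
print("base",tri([("wrist",(342,293),P0),("wrist",(309,182.5),P1)]))
a=cv2.imread("pics/wrist0.png")[230:370,280:400]; b=cv2.imread("pics/side0.png")[200:290,270:390]
o=np.zeros((600,800,3),np.uint8); o[:490,:420]=cv2.resize(a,None,fx=3.5,fy=3.5,interpolation=2); o[:270,430:790]=cv2.resize(b,None,fx=3,fy=3,interpolation=2)
c=cv2.imread("pics/scene0.png")[120:175,280:350]; o[275:550,430:780]=cv2.resize(c,None,fx=5,fy=5,interpolation=2)
cv2.imwrite("pics/comp2.png",o)
for n in ("scene","side"):
    cc=camera_model(n)
    for p in [(.648,-.103,.088),(.648,-.103,.1),(.648,-.103,.112),(.648,-.103,.116),(.648,-.103,.15),(.648,-.103,.16)]:
        q=cv2.projectPoints(np.array([p]),np.array(cc["rvec"],float),np.array(cc["tvec"],float),np.array(cc["K"]),np.array([cc["k1"],0,0,0.]))[0].ravel()
        print(n,p[2],q.round(1), "crop",((q-[270,200])*3+[430,0] if n=="side" else (q-[280,120])*5+[430,275]).round())
E
```

```text
bowtop [ 0.6492 -0.1027  0.1502]
bowtop far [ 0.6494 -0.1026  0.1505]
rim [ 0.6495 -0.1021  0.0998]
base [ 0.6493 -0.1024  0.0888]
scene 0.088 [312.6 158.3] crop [593. 467.]
scene 0.1 [312.5 154.6] crop [592. 448.]
scene 0.112 [312.3 150.9] crop [592. 430.]
scene 0.116 [312.3 149.7] crop [592. 423.]
scene 0.15 [311.9 138.7] crop [590. 369.]
scene 0.16 [311.8 135.4] crop [589. 352.]
side 0.088 [329.1 256.3] crop [607. 169.]
side 0.1 [329.1 251.9] crop [607. 156.]
side 0.112 [329.1 247.5] crop [607. 142.]
side 0.116 [329.1 246. ] crop [607. 138.]
side 0.15 [329.2 232.8] crop [608.  98.]
side 0.16 [329.2 228.8] crop [608.  86.]
```

View pics/comp2.png

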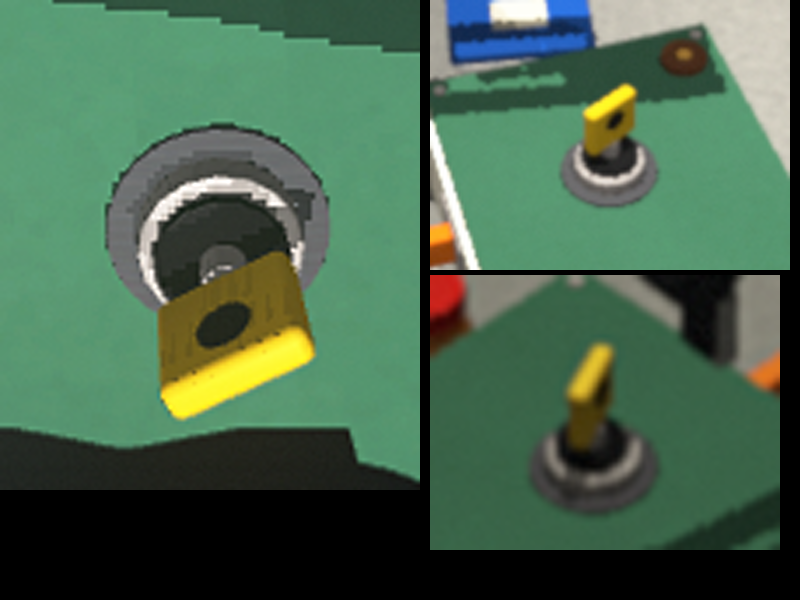

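Triangulating the three wrist views puts the rim at z 0.0998, which is correct, but the bow top at 0.150 rather than 0.160. In the side crop the flange sits only ~3 mm above the rim. So the key may already be down, and I'll check by reading the torque while turning.

move_arm(dp=[[0, 0, -0.004], [0, 0, -0.004], [0, 0, -0.004], [0, 0, -0.004], [0, 0, -0.004], [0, 0, -0.004]], twist=[[0, 0, 0], [0, 0, 0.08], [0, 0, 0.16], [0, 0, 0.25], [0, 0, 0.33], [0, 0, 0.33]])

```text
time: 16.63
tcp_pos: [0.6481, -0.1026, 0.1444]
tool_rot: [0.0, 0.629, 0.777, 0.001]
force: [3.0, 0.5, 0.5]
gripper_width: 0.0096
gripper_force: 25.6
```

```bash
python3 - <<'E'
from h import *
bow('b11')
E
```

```text
b11 bow x,y,w,h,area [ 304  217   25  102 2343] [315.6 267.7]
16.6833 [ 0.6481 -0.1027  0.1445] [3.  1.6 0.1] [ 0.31 -0.65  0.07] 0.009357362274732937 25.622379183769226 -0.488800254682249
```

move_arm(dp=[[0, 0, 0], [0, 0, 0], [0, 0, 0]], twist=[[0, 0, 0.1], [0, 0, 0.2], [0, 0, 0.2]])

```text
time: 16.93
tcp_pos: [0.6481, -0.1027, 0.1445]
tool_rot: [0.0, 0.669, 0.743, 0.001]
force: [3.4, 2.2, -0.1]
gripper_width: 0.0092
gripper_force: 25.6
```

```bash
python3 - <<'E'
from h import *
bow('b12')
E
```

```text
b12 bow x,y,w,h,area [ 304  217   25  102 2347] [315.6 267.7]
16.9833 [ 0.648  -0.1027  0.1445] [ 3.3  2.4 -0.7] [ 0.4  -0.84  0.02] 0.009278739636071022 25.65652370452881 -0.38489814943550116
```

move_arm(dp=[[0, 0, 0], [0, 0, 0], [0, 0, 0], [0, 0, 0], [0, 0, 0], [0, 0, 0], [0, 0, 0]], twist=[[0, 0, 0.1], [0, 0, 0.2], [0, 0, 0.3], [0, 0, 0.4], [0, 0, 0.5], [0, 0, 0.6], [0, 0, 0.6]])

```text
time: 17.57
tcp_pos: [0.6481, -0.1027, 0.1445]
tool_rot: [0.0, 0.777, 0.63, 0.001]
force: [4.4, 1.4, -1.8]
gripper_width: 0.009
gripper_force: 25.6
```

```bash
python3 - <<'E'
from h import *
bow('b13'); print(pose()[1].round(3))
E
```

```text
b13 bow x,y,w,h,area [ 303  217   26  102 2356] [315.6 267.7]
17.6167 [ 0.648  -0.1028  0.1445] [ 4.6  1.6 -0.8] [ 0.47 -1.07  0.09] 0.00889470675878532 25.631270706653595 -0.07139459320278381
[[ 0.205  0.979  0.001]
 [ 0.979 -0.205  0.   ]
 [ 0.     0.001 -1.   ]]
```

move_arm(dp=[[0.0015, 0.002, 0], [0.0015, 0.002, 0], [0.0015, 0.002, 0], [0.0015, 0.002, 0], [0.0015, 0.002, 0], [0.0015, 0.002, 0], [0.0015, 0.002, 0], [0.0015, 0.002, 0], [0.0015, 0.002, 0], [0.0015, 0.002, 0], [0.0015, 0.002, 0], [0.0015, 0.002, 0]], twist=[[0, 0, 0], [0, 0, 0], [0, 0, -0.1], [0, 0, -0.2], [0, 0, -0.3], [0, 0, -0.4], [0, 0, -0.5], [0, 0, -0.6], [0, 0, -0.7], [0, 0, -0.8], [0, 0, -0.9], [0, 0, -1]], jaw=0.825)

```text
time: 18.62
tcp_pos: [0.6477, -0.1029, 0.1441]
tool_rot: [-0.001, 0.586, 0.81, -0.001]
force: [1.1, -0.4, 0.6]
gripper_width: 0.0149
gripper_force: 0.2
```

```bash
python3 - <<'E'
from h import *
bow('b14')
E
```

```text
b14 bow x,y,w,h,area [ 301  215   35  103 2450] [318. 266.]
18.6667 [ 0.6478 -0.1029  0.1441] [0.3 0.1 0.2] [-0.02 -0.02 -0.02] 0.0151644089355566 0.08134713709296193 -0.5980224462698469
```

move_arm(dp=[[0, 0, 0], [0, 0, 0], [0, 0, 0], [0, 0, 0], [0, 0, 0], [0, 0, 0], [0, 0, 0], [0, 0, 0], [0, 0, 0], [0, 0, 0]], twist=[[0, 0, -0.1], [0, 0, -0.2], [0, 0, -0.3], [0, 0, -0.4], [0, 0, -0.5], [0, 0, -0.6], [0, 0, -0.7], [0, 0, -0.8], [0, 0, -0.9], [0, 0, -1]])

```text
time: 19.5
tcp_pos: [0.6479, -0.103, 0.1442]
tool_rot: [-0.001, 0.357, 0.934, -0.0]
force: [1.7, -0.1, -0.1]
gripper_width: 0.0147
gripper_force: 3.1
```

```bash
python3 - <<'E'
from h import *
bow('b15')
E
```

```text
b15 bow x,y,w,h,area [ 297  215   40  102 2515] [316.5 265.8]
19.55 [ 0.648  -0.103   0.1442] [ 1.2 -0.4 -0.6] [-0.11 -0.11 -0.03] 0.014731462210925087 2.3677566887636203 -1.120014879063654
```

```bash
python3 - <<'E'
from h import *
d=np.load("P1.npz");P1=(d["p"],d["R"])
R2=np.array([[-.8838,-.4679,.0007],[-.4679,.8838,-.0002],[-.0005,-.0005,-1]])
P2=(np.array([.6505,-.1005,.145]),R2);Pb=(np.array([.6486,-.1041,.1445]),R2)
def blob(f,y1=330):
    h=cv2.cvtColor(cv2.imread(f),cv2.COLOR_BGR2HSV)
    m=((h[:,:,0]>18)&(h[:,:,0]<32)&(h[:,:,1]>150)&(h[:,:,2]>70)).astype(np.uint8); m[:,:270]=0;m[:,360:]=0;m[y1:]=0
    n,l,s,c=cv2.connectedComponentsWithStats(m); return s[1+np.argmax(s[1:,4])]
B=[blob("pics/wrist1.png",240),blob("pics/wrist2.png"),blob("pics/b0.png")]; print(B)
def tri(L):
    A=np.zeros((3,3));b=np.zeros(3)
    for uv,P in L:
        o,v=ray("wrist",uv,P);v/=np.linalg.norm(v);M=np.eye(3)-np.outer(v,v);A+=M;b+=M@o
    return np.linalg.solve(A,b).round(4)
e=lambda s:(s[0]+s[2]/2,s[1]+s[3])
print("-x top edge",tri([(e(B[0]),P1),(e(B[1]),P2)]),tri([(e(B[0]),P1),(e(B[2]),Pb)]))
# side camera: predicted yellow top/bottom rows for both heights
im=cv2.imread("pics/side0.png");h=cv2.cvtColor(im,cv2.COLOR_BGR2HSV)
m=((h[:,:,0]>18)&(h[:,:,0]<34)&(h[:,:,1]>130)&(h[:,:,2]>90)).astype(np.uint8);m[:,:300]=0;m[:,360:]=0
n,l,s,c=cv2.connectedComponentsWithStats(m);print("side",s[1+np.argmax(s[1:,4])])
cc=camera_model("side")
for top in (.15,.16):
    pts=[]
    for a in (-18,18):
        for b in (-5,5):
            for z in (top-.034,top):
                t=np.radians(28);pts.append([.649+(a*np.cos(t)-b*np.sin(t))/1e3,-.1025+(a*np.sin(t)+b*np.cos(t))/1e3,z])
    q=cv2.projectPoints(np.array(pts),np.array(cc["rvec"],float),np.array(cc["tvec"],float),np.array(cc["K"]),np.array([cc["k1"],0,0,0.]))[0].reshape(-1,2)
    print(top,q.min(0),q.max(0))
E
```

```text
[array([300, 169,  15,  57, 797], dtype=int32), array([ 299,  209,   25,  101, 2329], dtype=int32), array([ 305,  216,   25,  102, 2374], dtype=int32)]
-x top edge [ 0.6661 -0.0947  0.1479] [ 0.6659 -0.0947  0.1484]
side [321 228  18  24 255]
0.15 [320.17794021 226.2829176 ] [339.0533136  252.11108037]
0.16 [320.12715094 222.26799814] [339.162031   248.31438176]
```

All measurements put the bow top at ~0.150 (foot 0.056), so the key is already down. The pad forces while turning match the lock's friction. I'll turn firmly clockwise to ~+120° from the start and then test the drawer.

move_arm(dp=[[0, 0, 0], [0, 0, 0], [0, 0, 0], [0, 0, 0], [0, 0, 0], [0, 0, 0], [0, 0, 0], [0, 0, 0], [0, 0, 0], [0, 0, 0]], twist=[[0, 0, 0], [0, 0, 0], [0, 0, 0.15], [0, 0, 0.3], [0, 0, 0.45], [0, 0, 0.6], [0, 0, 0.75], [0, 0, 0.9], [0, 0, 1], [0, 0, 1]], jaw=1)

```text
time: 20.38
tcp_pos: [0.6483, -0.1024, 0.1442]
tool_rot: [-0.0, 0.589, 0.808, -0.0]
force: [0.1, 0.7, -0.8]
gripper_width: 0.0095
gripper_force: 23.0
```

```bash
python3 - <<'E'
from h import *
bow('b16')
E
```

```text
b16 bow x,y,w,h,area [ 304  217   25  101 2337] [315.6 267.4]
20.4333 [ 0.6483 -0.1024  0.1442] [ 1.   1.1 -1.1] [ 0.16 -0.07  0.01] 0.009829354558819663 23.0239936709404 -0.5912364012972463
```

move_arm(dp=[[0, 0, 0], [0, 0, 0], [0, 0, 0], [0, 0, 0], [0, 0, 0], [0, 0, 0]], twist=[[0, 0, 0.15], [0, 0, 0.3], [0, 0, 0.45], [0, 0, 0.6], [0, 0, 0.7], [0, 0, 0.7]])

```text
time: 20.93
tcp_pos: [0.6485, -0.1023, 0.1443]
tool_rot: [-0.0, 0.726, 0.688, 0.0]
force: [1.0, 1.3, -1.1]
gripper_width: 0.0095
gripper_force: 23.0
```

```bash
python3 - <<'E'
from h import *
bow('b17')
E
```

```text
b17 bow x,y,w,h,area [ 303  216   26  102 2351] [315.6 267.4]
20.9833 [ 0.6485 -0.1024  0.1443] [ 1.8  0.6 -1.8] [ 0.17 -0.29  0.03] 0.00943704815350255 22.953864634037018 -0.2265085016679455
```

move_arm(dp=[[0, 0, 0], [0, 0, 0], [0, 0, 0], [0, 0, -0.1], [0, 0, -0.2], [0, 0, -0.25], [0, -0.1, -0.25], [-0.02, -0.2, -0.25], [-0.043, -0.295, -0.25], [-0.043, -0.295, -0.25], [-0.043, -0.295, -0.25]], twist=[[0, 0, 0], [0, 0, 0], [0, 0, 0], [0, 0, 0], [0, 0, 0.23], [0, 0, 0.46], [0, 0, 0.69], [0, 0, 0.92], [0, 0, 1], [0, 0, 1], [0, 0, 1]], jaw=0.3)

```text
time: 21.9
tcp_pos: [0.5278, -0.1137, 0.2444]
tool_rot: [-0.0, 0.879, 0.477, -0.0]
force: [0.5, 0.0, 0.8]
gripper_width: 0.0598
gripper_force: 0.0
```

move_arm(dp=[[0, 0, 0], [0, 0, 0], [0, 0, 0], [0, 0, 0], [0, 0, 0]], twist=[[0, 0, 0.23], [0, 0, 0.46], [0, 0, 0.69], [0, 0, 0.92], [0, 0, 1]], jaw=0.5)

```text
time: 22.32
tcp_pos: [0.5312, -0.1138, 0.2452]
tool_rot: [0.0, 0.973, 0.231, 0.001]
force: [-0.4, 1.1, -0.4]
gripper_width: 0.0428
gripper_force: 0.0
```

move_arm(dp=[[0, 0, 0], [0, 0, 0], [0, 0, 0], [0, 0, 0], [0, 0, 0]], twist=[[0, 0, 0.23], [0, 0, 0.46], [0, 0, 0.69], [0, 0, 0.77], [0, 0, 0.77]])

```text
time: 22.73
tcp_pos: [0.5311, -0.1137, 0.2451]
tool_rot: [0.0, 0.999, 0.034, 0.001]
force: [1.1, -1.0, 0.5]
gripper_width: 0.0428
gripper_force: 0.0
```

```bash
python3 - <<'E'
from h import *
P=pose(); im=save("wrist","pull"); print(P,manip.state()["time"],manip.state()["gripper_width"])
h=cv2.cvtColor(im,cv2.COLOR_RGB2HSV)
m=((h[:,:,0]>4)&(h[:,:,0]<17)&(h[:,:,1]>170)&(h[:,:,2]>90)).astype(np.uint8)
n,l,s,c=cv2.connectedComponentsWithStats(m)
for i in np.argsort(-s[1:,4])[:3]+1:
    print(s[i],c[i]); x,y,w,hh,_=s[i]
    for uv in [(x,y),(x+w,y),(x,y+hh),(x+w,y+hh),c[i]]: print(at("wrist",uv,.069,P))
# key: yellow in side cam
im=save("side","side1");h=cv2.cvtColor(im,cv2.COLOR_RGB2HSV)
m=((h[:,:,0]>18)&(h[:,:,0]<34)&(h[:,:,1]>130)&(h[:,:,2]>90)).astype(np.uint8);m[:,:300]=0;m[:,360:]=0
n,l,s,c=cv2.connectedComponentsWithStats(m);print("side",s[1+np.argmax(s[1:,4])])
E
```

```text
(array([ 0.53110464, -0.11373571,  0.24509718]), array([[ 9.97704231e-01,  6.77090851e-02,  1.32210893e-03],
       [ 6.77097396e-02, -9.97704958e-01, -4.56675032e-04],
       [ 1.28815359e-03,  5.45146263e-04, -9.99999022e-01]])) 22.7833 0.042602837614353246
[306 167  15  40 354] [312.75706215 188.0480226 ]
[ 0.5457 -0.1056  0.069 ]
[ 0.5467 -0.1191  0.069 ]
[ 0.508  -0.1079  0.069 ]
[ 0.509  -0.1219  0.069 ]
[ 0.5266 -0.113   0.069 ]
[467  69  34  53 328] [477.81097561  97.70731707]
[ 0.6378 -0.2353  0.069 ]
[ 0.6397 -0.2636  0.069 ]
[ 0.5949 -0.2434  0.069 ]
[ 0.5969 -0.273   0.069 ]
[ 0.6156 -0.2488  0.069 ]
side [326 227   9  26 172]
```

move_arm(dp=[[0, 0, 0.1], [0, 0, 0.2], [0, 0, 0.3], [0, 0, 0.39], [0, 0, 0.45], [0, 0, 0.48], [0, 0, 0.48], [0, 0, 0.48]], twist=[[0, 0, 0], [0, 0, 0], [0, 0, 0], [0, 0, 0], [0, 0, 0], [0, 0, 0], [0, 0, 0], [0, 0, 0]])

```text
time: 23.5
tcp_pos: [0.5304, -0.1137, 0.053]
tool_rot: [0.0, 0.999, 0.034, 0.0]
force: [0.5, -0.4, 0.6]
gripper_width: 0.0424
gripper_force: 0.0
```

move_arm(dp=[[0, 0, 0], [0, 0, 0], [0, 0, 0], [0, 0, 0], [0, 0, 0]], twist=[[0, 0, 0], [0, 0, 0], [0, 0, 0], [0, 0, 0], [0, 0, 0]], jaw=1, newtons=40)

```text
time: 23.92
tcp_pos: [0.5315, -0.1113, 0.0552]
tool_rot: [-0.002, 0.999, 0.034, 0.002]
force: [0.6, 12.9, 7.3]
gripper_width: 0.013
gripper_force: 40.0
```

move_arm(dp=[[-0.007, 0, 0], [-0.015, 0, 0], [-0.022, 0, 0], [-0.03, 0, 0], [-0.03, 0, 0]], twist=[[0, 0, 0], [0, 0, 0], [0, 0, 0], [0, 0, 0], [0, 0, 0]])

```text
time: 24.33
tcp_pos: [0.5193, -0.1121, 0.0552]
tool_rot: [-0.001, 0.999, 0.034, 0.002]
force: [-1.2, 12.8, 8.1]
gripper_width: 0.0134
gripper_force: 40.2
```

Out 12 mm against only ~1 N, so the bolt is drawn. Pulling on.

move_arm(dp=[[-0.02, -0.005, 0], [-0.04, -0.005, 0], [-0.06, -0.005, 0], [-0.08, -0.005, 0], [-0.1, -0.005, 0], [-0.12, -0.005, 0], [-0.14, -0.005, 0], [-0.16, -0.005, 0], [-0.175, -0.005, 0], [-0.19, -0.005, 0], [-0.19, -0.005, 0]], twist=[[0, 0, 0], [0, 0, 0], [0, 0, 0], [0, 0, 0], [0, 0, 0], [0, 0, 0], [0, 0, 0], [0, 0, 0], [0, 0, 0], [0, 0, 0], [0, 0, 0]])

```text
time: 25.25
tcp_pos: [0.4427, -0.1172, 0.0551]
tool_rot: [-0.0, 0.999, 0.034, 0.002]
force: [-3.1, 7.4, 13.3]
gripper_width: 0.0131
gripper_force: 43.8
```

move_arm(dp=[[-0.005, 0, 0], [-0.01, 0, 0], [-0.01, 0, 0]], twist=[[0, 0, 0], [0, 0, 0], [0, 0, 0]])

```text
time: 25.5
tcp_pos: [0.4417, -0.1173, 0.0552]
tool_rot: [-0.0, 0.999, 0.033, 0.005]
force: [11.6, 9.7, 0.0]
gripper_width: 0.013
gripper_force: 42.0
```

move_arm(dp=[[0, 0, 0], [0, 0, 0], [0, 0, 0], [0, 0, 0], [0, 0, -0.1], [0, 0, -0.2], [0, 0, -0.3], [0, 0, -0.4], [0, 0, -0.5], [0, 0, -0.5], [0, 0, -0.5]], twist=[[0, 0, 0], [0, 0, 0], [0, 0, 0], [0, 0, 0], [0, 0, 0], [0, 0, 0], [0, 0, 0], [0, 0, 0], [0, 0, 0], [0, 0, 0], [0, 0, 0]], jaw=0.5)

```text
time: 26.42
tcp_pos: [0.4393, -0.1188, 0.2557]
tool_rot: [0.002, 0.999, 0.034, 0.003]
force: [0.6, 0.2, -1.1]
gripper_width: 0.043
gripper_force: 0.0
```

```bash
python3 - <<'E'
from h import *
P=pose(); im=save("wrist","end"); print(P[0],manip.state()["time"],manip.state()["gripper_width"])
h=cv2.cvtColor(im,cv2.COLOR_RGB2HSV)
m=((h[:,:,0]>4)&(h[:,:,0]<17)&(h[:,:,1]>170)&(h[:,:,2]>90)).astype(np.uint8)
n,l,s,c=cv2.connectedComponentsWithStats(m)
for i in np.argsort(-s[1:,4])[:3]+1:
    x,y,w,hh,_=s[i]; print(s[i],at("wrist",(x+w/2,y),.069,P),at("wrist",(x+w/2,y+hh),.069,P))
im=save("side","side2");h=cv2.cvtColor(im,cv2.COLOR_RGB2HSV)
m=((h[:,:,0]>18)&(h[:,:,0]<34)&(h[:,:,1]>130)&(h[:,:,2]>90)).astype(np.uint8);m[:,:300]=0;m[:,360:]=0
n,l,s,c=cv2.connectedComponentsWithStats(m);print("side",s[1+np.argmax(s[1:,4])])
E
```

```text
[ 0.43930661 -0.11878224  0.25565689] 26.4667 0.042905954574190774
[307 164  14  35 407] [ 0.4562 -0.1182  0.069 ] [ 0.4224 -0.1205  0.069 ]
[475   0  42  22 326] [ 0.6027 -0.2593  0.069 ] [ 0.5865 -0.2628  0.069 ]
[308 199   6   4   9] [ 0.4222 -0.1176  0.069 ] [ 0.4182 -0.1179  0.069 ]
side [325 227  10  26 179]
```

```bash
python3 -c "
from cell import manip
print(manip.job_done())"
```

```text
the job is handed in; nothing more can be done
None
```

I handed the job in at about 26 s, with no verdict given: the drawer is about 90 mm out, the key is upright and down in the lock (bow top about 0.150 m), and the gripper has let go. My measurements put the key at that height from the first pictures, so I never saw it drop. I did not re-measure the tub, jar, screwdriver and disc, but kept clear of them.

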